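Pull and present the dust extractor's filter plate

ROBOT

A 6-joint arm with a two-finger parallel gripper is mounted at the origin on the work surface. World frame = base frame: x ahead of the robot, y to its left, z up, the work surface at z = 0. Lengths are in m, angles in rad, forces in N, time in s.
With the tool pointing down it reaches from about 0.35 to 0.85 m from the base axis. Payload 8.1 kg.
Tool frame: the origin (TCP) lies midway between the tips of the shut fingers; the grasp point (between the pads) lies 19 mm behind it (robot.grip_point_offset is the distance from the TCP to the grasp point, in m); z points along the fingers, y is the line along which they close (so a half turn about z gives the same grasp; the last joint's range is limited). The gripper opens to 93 mm and grips with 3 to 60 N. Pads are 15 mm wide; open, the fingers measure 128 mm over their backs; the gripper's body (75 mm by 188 mm) begins 65 mm behind the grasp point.
Start: joints at [1.125, 0.13, 1.488, -0, 1.523, -0.085], TCP at [0.212, 0.561, 0.219] pointing down, gripper open.
Joint ranges: [-2.96, 2.96], [-0.89, 2.26], [0.02, 2.5], [-1.34, 4.48], [0, 2.73], [-2.66, 2.66]. Speed limits (rad/s): [2.39, 2.39, 2.79, 3.14, 3.14, 3.14].

INTERFACE

Orientations are given as a rotation vector (axis times angle).
In Python, from plant import robot, read_camera, job gives the robot as it stands.
- The arm moves only by the shell command python3 -m inch 'ROWS' [FORCE]. ROWS is JSON, one flat list of numbers, 5 for each row, row after row: the shift along the world's x, y, z in mm, then the turn about the world's z in degrees, then the opening in per cent of the stroke, from 0 (shut) to 100 (fully open). In form: [dx, dy, dz, yaw, hand, dx, dy, dz, yaw, hand, ...]. A call has 1 to 10 rows; each row is the pose to reach, as a shift and turn from the pose commanded when the call began; what a row does not reach only later rows make up. A row lasts 1/12 s, in which the tool goes at most 41.7 mm and 7.16 degrees, less where a joint would pass 70% of its speed; a pose out of reach is approached as far as the arm can. A call with a gripper value outside its range is refused whole. The fingers move at their own pace and stop on an object; FORCE is the grip in N (left out, the last holds). Time passes only in rows, so rows that repeat a pose let the fingers close. It gives the time, the measured TCP pose, the force, the opening and the grip force at its end, in the units of the state.
- robot.read_state(): the state, without advancing time (a new reading comes with each control period).
- read_camera(name): name is "scene" or "top"; returns a dict with "image" (400x640x3 uint8, blue, green, red), "K" (3x3 intrinsics, pixels), "extrinsics" (4x4, takes a point from world to camera coordinates). Camera axes: x right, y down, z forward; pixel columns grow to the right and rows downward; lengths in m; the calibration is good to about 2 mm. A picture is of the moment at which its call begins. There is no depth.
- job.close_job(): hands the job in; it is judged then, once.
The state is a dict: "t": time; "q": joint angles; "dq": joint speeds; "joint_torque": joint torques, N m; "tool_pos": TCP position; "orientation": TCP orientation; "force": force on the tool from outside, world axes, zero at the start; "wrist_torque": the same for the moment, N m; "opening": finger opening in m; "gripper_force": force on a finger pad.
Only numpy, scipy, OpenCV 4.12 (cv2) and the standard library are available. Lean on these libraries where they do the work, as an engineer would, in place of code of your own. Each camera call takes 0.05 s, during which the arm holds its last target. There are 200 camera calls.

TASK

Set the bench dust extractor's red fan lever to the green idle mark first, then lift its blue flap by the black fin until it stands open, and draw the filter plate out of the bay by its orange tab. Finish while still holding the plate in the gripper, hanging upright and still over the middle of the steel tray with its lower edge about 10 cm above the counter, touching nothing else. Leave the lever at idle, the flap open, and the steel tray, blue counting tray, amber bottle and white jar where they stand.

Things in the scene. Friction and masses are not known exactly. Their poses are not given: they have to be found in the camera images.
- extractor: Bench dust extractor, fixed. Origin on the counter; own x away from the robot (front face x=-65, back x=+115 mm), y left, z up. Left part (y -5..125 mm): white block 132 mm high, filter bay in its top under the blue flap. Right part (y -125..-5): grey console 70 mm high with the fan lever and, beside it at y -56..-50, a black quadrant disc, top at z=101, with green and yellow marks
- fan_lever (a joint): Fan lever angle, rad: 0 upright, positive leaning along the extractor's +x (away from the robot), negative towards the robot. Stops at -0.75 and +0.75. Green idle mark at -0.35, yellow full mark at +0.65. Friction (about 1.5 N at the grip) keeps it where it is left; no spring
- lever_grip (a point): Middle of the lever's red grip, 72 mm from the pivot. The grip is 16 mm (extractor x when upright) x 10 mm (y, the way to pinch it) x 28 mm long, on a 10 x 10 mm steel stem; the lever's end is 85 mm from the pivot. Axes turn with the lever: z along the lever, y along the pivot axis
- lever_pivot (a point): Pivot point of the fan lever, fixed, at (0, -70, 65) mm in the extractor's frame; the pivot axis is the extractor's y
- idle_mark (a point): Green idle mark, 12 mm wide, on the rim of the quadrant beside the lever's stem, 40 mm from the pivot axis. The lever is at idle when it points the same way from the pivot axis as this mark (-0.35 rad); the yellow mark further from the robot is full speed
- flap (a joint): Opening angle of the blue flap in rad: 0 shut and level on the block's top, 1.57 standing upright, 1.9 fully open (stop), leaning back away from the robot. A stiff hinge (about 0.12 N m, 1 to 2.5 N at the fin) keeps it at any angle
- flap_grip (a point): Grip point on the flap's black fin. The fin is 24 mm (along the flap) x 12 mm (extractor y, the way to pinch it), standing 34 mm above the flap. This point is mid-fin, 22 mm above the flap's upper face; when shut, 105 mm in front of the hinge line and 27 mm above it. Axes turn with the flap: y along the hinge
- flap_hinge (a point): Middle of the flap's hinge line, fixed, at (60, 60, 132) mm in the extractor's frame; the hinge line runs along the extractor's y. The flap is 121 mm long from the hinge, 128 mm wide, 5 mm thick
- filter_bay (a point): Middle of the bay's mouth at the block's top, at (-10, 60, 132) mm in the extractor's frame. The bay is 90 mm (x) x 110 mm (y) inside, floor at z=10 mm, with guide ribs at both x ends up to z=72 mm that leave a 14 mm wide channel for the filter plate. Axes as the extractor
- filter: Filter plate, about 0.12 kg, upright in the bay under the flap: white frame, grey pleats, 80 (own x) x 10 (y) x 84 mm (z); on its top edge, centred, an orange tab 40 (x) x 12 (y) x 30 mm (z 84..114). Origin: middle of its lower edge. Axes parallel to the extractor's. Stands loosely, leaves straight up; tab top 8 mm below the block's top, 49 mm free on both sides of the tab along y
- tray: Shallow open steel tray, loose, 160 mm (own x) x 140 mm (own y), walls 22 mm high; origin: centre of its underside. It lies left or right of the extractor
- counting_tray: Bystander: blue plastic counting tray, 160 x 140 mm, 20 mm high; origin: centre of its underside; on the side where the steel tray is not
- amber_bottle: Bystander: amber bottle with white cap, 52 mm across, 95 mm high; origin: centre of its underside
- white_jar: Bystander: white jar with green cap, 64 mm across, 85 mm high; origin: centre of its underside

How it is judged:
On the way, in this order (a step that is already met when the one before it is completed fails the run):
1. the fan lever is at the green idle mark (within 0.15 rad) while the flap is still shut (value of joint fan_lever between -0.5 and -0.2 rad and value of joint flap below 0.1 rad), for 0.3 s.
2. the flap stands open (more than 1.3 rad) (value of joint flap above 1.3 rad), for 0.2 s.
3. the filter plate is drawn up out of the bay, held by the fingers (z of filter in the frame of extractor above 0.132 m and contact force between the fingers and filter above 1 N), for 0.1 s.
At the end, for the whole second after the job is handed in: Plate gripped, still, upright within 0.2 rad, within 35 mm of the tray's centre seen from above, lower edge 60 to 150 mm above the counter, touching only the fingers; lever within 0.15 rad of idle (-0.35); flap open more than 1.2 rad (horizontal distance between filter and tray below 0.035 m and height (world z) of filter between 0.06 and 0.15 m and angle between filter's own z axis and vertical below 0.2 rad and linear speed of filter below 0.03 m/s and contact force between the fingers and filter above 1 N and contact force between filter and tray below 0.1 N and contact force between filter and extractor below 0.1 N and contact force between filter and counting_tray below 0.1 N and value of joint fan_lever between -0.5 and -0.2 rad and value of joint flap above 1.2 rad); the arm keeps its last pose, push and grip.
It fails at once if the steel tray is shifted by more than 30 mm (distance of tray from where it was at the start of the episode above 0.03 m).
It fails at once if the counting tray, amber bottle or white jar is shifted by more than 30 mm or tipped (distance of any of counting_tray, amber_bottle, white_jar from where it was at the start of the episode above 0.03 m or angle between any of amber_bottle, white_jar's own z axis and vertical above 0.5 rad).
It also fails if it takes over 64 s, if anything falls off the work surface, if the arm or the gripper's body presses on something with over 40 N, if the wrist force passes 120 N, or if a joint passes its speed limit or range.

## Working session

There is one attempt and no reset: what is moved stays moved. The work goes in short steps, Python scripts to look and compute and a shell command to move; the robot and the scene stay as the last step left them, time stands still between calls to the robot, and variables do not carry over. Pictures are saved under pics/ and viewed, at most 10 in all, crops included, and the job is handed in when it is done.

```bash
mkdir -p pics; ls
python3 - <<'E'
from plant import robot, read_camera
import cv2,numpy as np
for n in("scene","top"):
    c=read_camera(n); cv2.imwrite(f"pics/{n}0.png",c["image"]); np.savez(f"{n}0.npz",**c)
    E=c["extrinsics"]; print(n,c["K"].tolist(),(-E[:3,:3].T@E[:3,3]).round(3),E.round(3).tolist())
print(robot.read_state(),robot.grip_point_offset)
E
```

```text
pics
scene [[506.4359697466841, 0.0, 314.3463067557391], [0.0, 506.4359697466841, 200.22699772957188], [0.0, 0.0, 1.0]] [ 1.169 -0.438  1.206] [[0.572, 0.82, 0.017, -0.329], [0.682, -0.464, -0.565, -0.319], [-0.456, 0.334, -0.825, 1.674], [0.0, 0.0, 0.0, 1.0]]
top [[406.8622485250374, 0.0, 318.0219931799267], [0.0, 406.8622485250374, 198.44568383431206], [0.0, 0.0, 1.0]] [ 0.403 -0.016  1.224] [[-0.026, -0.999, -0.033, 0.034], [-0.988, 0.03, -0.148, 0.581], [0.149, 0.029, -0.988, 1.15], [0.0, 0.0, 0.0, 1.0]]
{'t': 0.1, 'q': array([ 1.12463515e+00,  1.31081543e-01,  1.48914791e+00,  2.79429304e-05,
        1.52297807e+00, -8.53881673e-02]), 'dq': array([ 0.00168974, -0.00186187, -0.00309717, -0.00045392, -0.00055738,
       -0.00026944]), 'joint_torque': array([ 8.05233176e-04, -5.61338675e+01, -4.93096232e+01,  7.70278741e-02,
        2.91391695e-02, -9.82724873e-05]), 'tool_pos': array([0.211547  , 0.56094103, 0.21770712]), 'orientation': array([-5.63553575e-01, -3.09017342e+00,  2.43569280e-03]), 'force': array([-0.20119051,  0.12555827,  0.06280974]), 'wrist_torque': array([-0.02830479,  0.065765  , -0.00739096]), 'gripper_force': 0.0, 'opening': 0.0928698571850167} 0.0188
```

View pics/scene0.png

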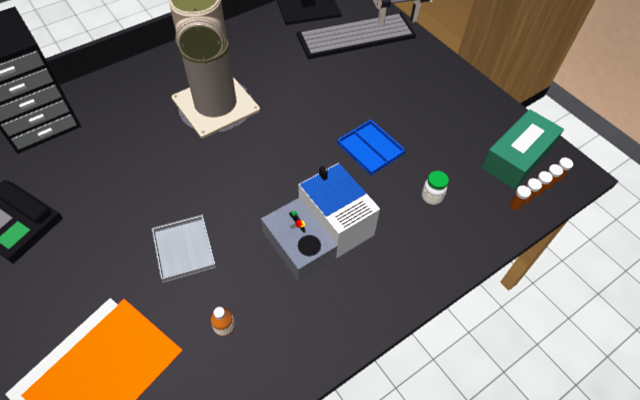

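View pics/top0.png

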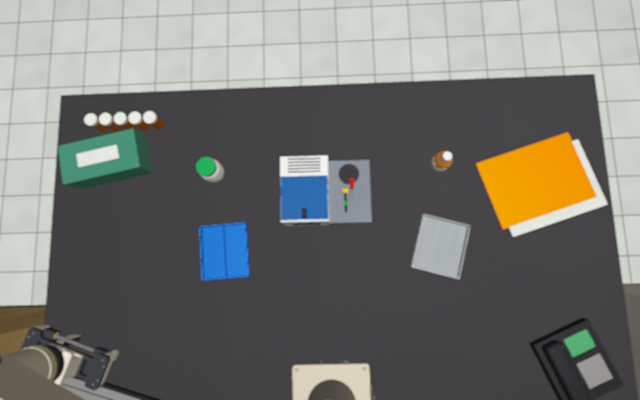

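The scene view shows the extractor with the flap at about (337,190), the fin at (323,173), the red grip at (299,224) and the steel tray at (184,247). In the top view the flap is at (304,198), the fin at (304,213), the red grip at (351,183), the green mark at (346,203), and the steel tray to the right at (441,246). The blue tray is on the left.

```bash
cat > h.py <<'E'
import cv2,numpy as np
def ray(c,uv):
    E=c["extrinsics"];R=E[:3,:3];d=R.T@np.linalg.inv(c["K"])@[uv[0],uv[1],1]
    return -R.T@E[:3,3],d
def onplane(c,uv,z):
    o,d=ray(c,uv);return o+d*(z-o[2])/d[2]
def tri(r):
    A=0;b=0
    for o,d in r:
        d=d/np.linalg.norm(d);P=np.eye(3)-np.outer(d,d);A=A+P;b=b+P@o
    return np.linalg.solve(A,b)
def blob(c,lo,hi,box):
    x0,y0,x1,y1=box;h=cv2.cvtColor(c["image"],cv2.COLOR_BGR2HSV)
    m=np.zeros(h.shape[:2],np.uint8);m[y0:y1,x0:x1]=cv2.inRange(h,np.array(lo),np.array(hi))[y0:y1,x0:x1]
    k=max(cv2.findContours(m,cv2.RETR_EXTERNAL,cv2.CHAIN_APPROX_NONE)[0],key=cv2.contourArea)
    return m,k
def cen(m): 
    y,x=np.nonzero(m);return np.array([x.mean(),y.mean()]),len(x)
E
python3 - <<'E'
from h import *
T=dict(np.load("top0.npz"));S=dict(np.load("scene0.npz"))
for c,b,f in((T,(270,150,335,230),"top"),(S,(290,155,390,225),"scene")):
    m,k=blob(c,(100,120,60),(125,255,255),b)
    P=np.array([onplane(c,p[0]+0.0,.137)[:2] for p in k],np.float32)
    r=cv2.minAreaRect(P);print(f,"flap",r)
m1,_=blob(T,(0,150,100),(6,255,255),(340,170,362,200));m2,_=blob(S,(0,150,100),(6,255,255),(285,210,312,235))
a,n1=cen(m1);b,n2=cen(m2);print("red",a,n1,b,n2,tri([ray(T,a),ray(S,b)]))
for nm,lo,hi in(("green",(45,120,80),(85,255,255)),("yellow",(20,150,120),(35,255,255))):
    m1,_=blob(T,lo,hi,(335,170,362,215));m2,_=blob(S,lo,hi,(285,205,312,240))
    a,n1=cen(m1);b,n2=cen(m2);print(nm,a,n1,b,n2,tri([ray(T,a),ray(S,b)]))
for c,b,z in((T,(400,205,480,285),.022),(S,(140,205,225,290),.022)):
    m,k=blob(c,(0,0,95),(179,90,255),b)
    P=np.array([onplane(c,p[0]+0.0,z)[:2] for p in k],np.float32);print("tray",cv2.minAreaRect(P))
def big(c,box,f,s=8):
    x0,y0,x1,y1=box;return cv2.resize(c["image"][y0:y1,x0:x1],(400,400),interpolation=cv2.INTER_CUBIC)
cv2.imwrite("pics/crop.png",np.hstack([big(T,(280,150,380,230),0),big(S,(260,155,350,245),0)]))
E
```

```text
top flap ((0.5721288919448853, 0.05497907102108002), (0.1269470900297165, 0.1142040565609932), 89.81024932861328)
scene flap ((0.5734261870384216, 0.05680843070149422), (0.12908242642879486, 0.11994004249572754), 89.64336395263672)
red [351.4        182.36666667] 30 [298.09375 223.03125] 32 [ 0.60936586 -0.07600847  0.13378407]
green [345.33333333 202.4       ] 15 [293.68181818 212.86363636] 22 [ 0.55981868 -0.05804538  0.10142922]
yellow [345.         190.30769231] 13 [302.76923077 223.46153846] 13 [ 0.59598025 -0.05666549  0.09576939]
tray ((0.43461886048316956, -0.3342059254646301), (0.14695312082767487, 0.16515298187732697), 73.90764617919922)
tray ((0.43997514247894287, -0.3319960832595825), (0.14326100051403046, 0.17318479716777802), 73.93101501464844)
```

View pics/crop.png

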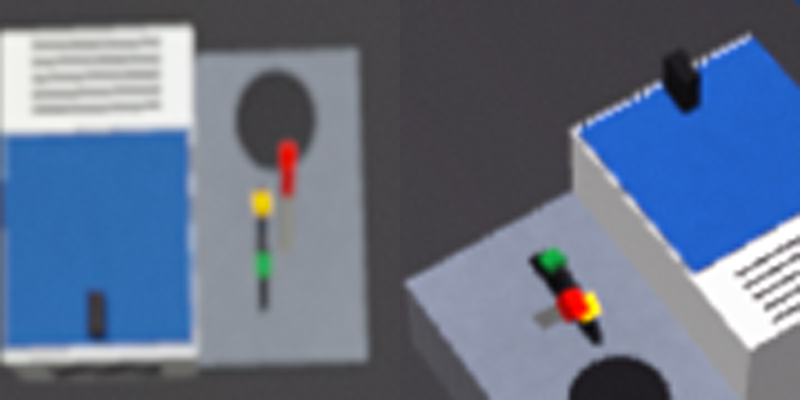

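The crop shows the lever leaning past the yellow mark at about +0.48 rad, with the flap shut. The extractor origin is about (0.573,-0.004) with yaw near 0, and the tray centre is about (0.437,-0.333). I'll start with the lever, pinching it along y with the hand partly open.

```bash
python3 -m inch '[393,-636,20,20.6,45, 393,-636,20,20.6,45, 393,-636,20,20.6,45, 393,-636,20,20.6,45, 393,-636,20,20.6,45, 393,-636,20,20.6,45, 393,-636,20,20.6,45, 393,-636,20,20.6,45, 393,-636,20,20.6,45, 393,-636,20,20.6,45]' 12
```

```text
t: 0.93
tool_pos: [0.4296, 0.2077, 0.2296]
orientation: [-0.002, -3.141, -0.0]
force: [1.1, 0.6, -0.4]
opening: 0.0417
gripper_force: 0.0
```

```bash
python3 -m inch '[176,-282,0,0,45, 176,-282,0,0,45, 176,-282,0,0,45, 176,-282,0,0,45, 176,-282,0,0,45, 176,-282,0,0,45, 176,-282,0,0,45, 176,-282,0,0,45, 176,-282,0,0,45, 176,-282,0,0,45]'
python3 - <<'E'
from plant import robot,read_camera
import cv2
a=read_camera("scene")["image"][130:270,220:400];b=read_camera("top")["image"][140:240,280:400]
import numpy as np
cv2.imwrite("pics/l.png",np.hstack([cv2.resize(a,(400,400)),cv2.resize(b,(400,400))]))
s=robot.read_state();print(s["tool_pos"],s["orientation"],s["q"].round(2))
E
```

```text
t: 1.77
tool_pos: [0.6051, -0.0744, 0.228]
orientation: [-0.007, -3.139, -0.001]
force: [-0.9, 1.0, -0.5]
opening: 0.042
gripper_force: 0.0
[ 0.60473402 -0.07186263  0.22910964] [-2.27774866e-03 -3.14033409e+00 -1.17850618e-03] [-0.2   0.15  1.45  0.    1.55 -1.77]
```

View pics/l.png

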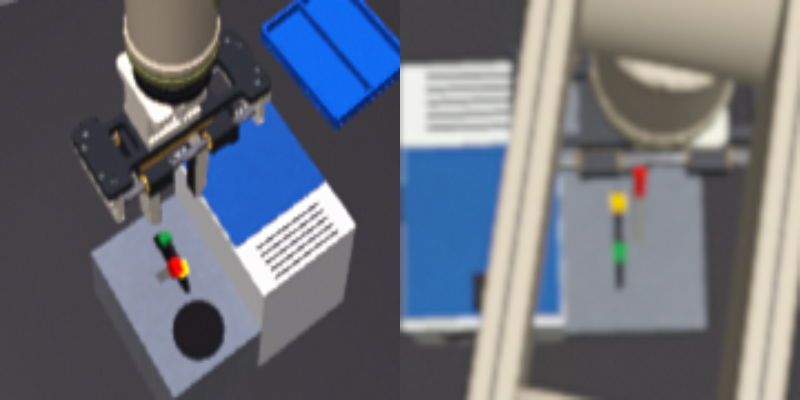

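The gripper is above the console, astride the lever's y line, and the red grip is unchanged at about (177,267) in the left crop. I'll descend and pinch.

```bash
python3 -m inch '[1,0,-40,0,45, 1,0,-75,0,45, 1,0,-100,0,45, 1,0,-117,0,45, 1,0,-117,0,0, 1,0,-117,0,0, 1,0,-117,0,0, 1,0,-117,0,0, 1,0,-117,0,0, 1,0,-117,0,0]' 12
```

```text
t: 2.7
tool_pos: [0.6077, -0.0742, 0.1151]
orientation: [0.003, 3.138, -0.005]
force: [1.0, -4.1, 3.7]
opening: 0.0099
gripper_force: 12.0
```

```bash
python3 -m inch '[-8,0,3,0,0, -16,0,6,0,0, -25,0,8,0,0, -34,0,8,0,0, -41,0,8,0,0, -47,0,7,0,0, -54,0,5,0,0, -60,0,3,0,0, -60,0,3,0,0, -60,0,3,0,0]'
python3 -m inch '[0,0,0,0,40, 0,0,0,0,40, 0,0,0,0,40, 0,0,0,0,40, 0,0,40,0,40, 0,0,80,0,40, -30,80,100,0,40, -30,80,100,0,40, -30,80,100,0,40]'
python3 - <<'E'
from plant import robot,read_camera
from h import *
S=read_camera("scene");T=read_camera("top")
for n,c in(("s",S),("t",T)): np.savez(n+"1.npz",**c)
g=lambda c,b:cv2.resize(c["image"][b[1]:b[3],b[0]:b[2]],(400,400),interpolation=cv2.INTER_CUBIC)
cv2.imwrite("pics/l2.png",np.hstack([g(S,(260,175,340,255)),g(T,(290,150,380,240))]))
E
```

```text
t: 3.53
tool_pos: [0.5476, -0.0739, 0.1187]
orientation: [0.003, 3.137, -0.004]
force: [-2.6, -3.5, 9.1]
opening: 0.0098
gripper_force: 12.0
t: 4.28
tool_pos: [0.5159, 0.0121, 0.2185]
orientation: [-0.002, 3.138, 0.004]
force: [-0.7, -0.2, -0.5]
opening: 0.0371
gripper_force: 0.0
```

View pics/l2.png

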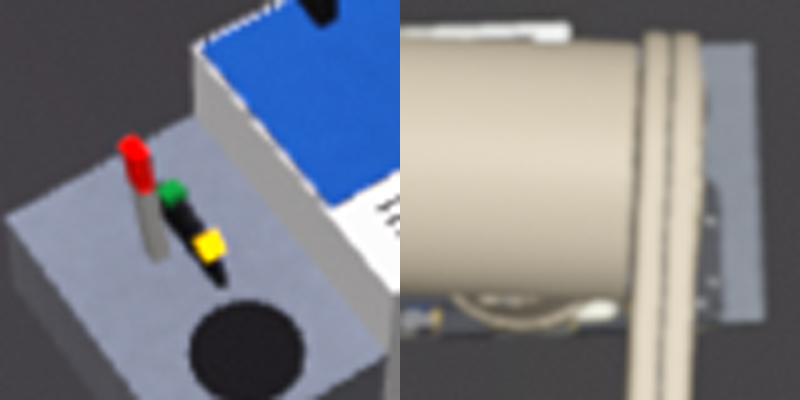

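The lever now leans towards the robot beside the green mark (red grip at about (137,164) in the left crop), and the flap is still shut. Next I compute the angle.

Run:
```python
from h import *
from plant import robot
S=dict(np.load("s1.npz"));E=S["extrinsics"]
def pr(p): q=S["K"]@(E[:3,:3]@p+E[:3,3]);return q[:2]/q[2]
m,_=blob(S,(0,150,100),(6,255,255),(275,195,300,220));uv,n=cen(m)
o,d=ray(S,uv);p=o+d*(-.0745-o[1])/d[1]
print(uv,n,p,np.arctan2(p[0]-.573,p[2]-.065))
for a in(-.5,-.35,-.2,.48): print(a,pr(np.array([.573+.072*np.sin(a),-.0745,.065+.072*np.cos(a)])))
for a in(-.35,.65): print("mark",pr(np.array([.573+.04*np.sin(a),-.057,.065+.04*np.cos(a)])))
# fin dark pixels in first images
T0=dict(np.load("top0.npz"));S0=dict(np.load("scene0.npz"));r=[]
for c,b in((T0,(299,206,310,220)),(S0,(317,166,331,181))):
    h=c["image"].max(2);M=np.zeros_like(h);M[b[1]:b[3],b[0]:b[2]]=(h[b[1]:b[3],b[0]:b[2]]<60);uv,n=cen(M);print(uv,n);r.append(ray(c,uv))
print("fin",tri(r)); s=robot.read_state();print(s["tool_pos"],s["q"].round(2))
```

```text
[287.04651163 207.3255814 ] 43 [ 0.55779825 -0.0745      0.13903512] -0.20251676541128869
-0.5 [283.04020468 204.47946325]
-0.35 [285.07820866 206.1521294 ]
-0.2 [287.27854239 208.32865629]
0.48 [297.76055431 222.92191695]
mark [293.40029128 212.33762322]
mark [301.58947545 223.77260717]
[304. 216.] 1
[322.60240964 172.06024096] 83
fin [0.52124962 0.05683476 0.14910894]
[0.51626236 0.00913057 0.21651193] [-0.08 -0.1   1.72  0.    1.52 -1.65]
```

Run:
```python
from h import *
S=dict(np.load("s1.npz"));E=S["extrinsics"]
def pr(p): q=S["K"]@(E[:3,:3]@p+E[:3,3]);return q[:2]/q[2]
for a in(-.45,-.35,-.25,-.15):
    t=[(pr(np.array([.573+l*np.sin(a),-.0745,.065+l*np.cos(a)]))-[260,175])*5 for l in(.085,.072,.058,.008)]
    print(a,np.round(t).tolist(),"slope",(t[0]-t[3])[0]/(t[0]-t[3])[1])
```

```text
-0.45 [[112.0, 129.0], [118.0, 150.0], [126.0, 172.0], [151.0, 247.0]] slope 0.33294837851393844
-0.35 [[120.0, 136.0], [125.0, 156.0], [131.0, 176.0], [152.0, 248.0]] slope 0.28519615797700226
-0.25 [[128.0, 145.0], [133.0, 163.0], [137.0, 182.0], [153.0, 249.0]] slope 0.2306570764767159
-0.15 [[137.0, 154.0], [140.0, 171.0], [143.0, 189.0], [153.0, 250.0]] slope 0.16639459216745608
```

The slope and centroid put the lever near -0.23 rad, too close to the edge of the window. I'll regrip and nudge it about 8 mm more.

```bash
python3 -m inch '[20,-42,0,0,40, 38,-81,0,0,40, 38,-81,0,0,40, 38,-81,-40,0,40, 38,-81,-75,0,40, 38,-81,-101,0,40, 38,-81,-101,0,0, 38,-81,-101,0,0, 38,-81,-101,0,0, 38,-81,-101,0,0]' 20
python3 -m inch '[-4,0,-1,0,0, -8,0,-2,0,0, -9,0,-2,0,0, -9,0,-2,0,0, -9,0,-2,0,0]'
python3 -m inch '[0,0,0,0,40, 0,0,0,0,40, 0,0,0,0,40, 0,0,0,0,40, 0,0,40,0,40, 0,0,80,0,40, -20,80,100,0,40, -20,130,100,0,40, -20,130,100,0,40, -20,130,100,0,40]'
python3 - <<'E'
from plant import robot,read_camera
from h import *
S=read_camera("scene")
m,_=blob(S,(0,150,100),(6,255,255),(270,190,300,220));print(cen(m))
cv2.imwrite("pics/l3.png",cv2.resize(S["image"][175:255,260:340],(400,400),interpolation=cv2.INTER_CUBIC))
s=robot.read_state();print(s["tool_pos"],s["orientation"])
E
```

```text
t: 5.22
tool_pos: [0.556, -0.074, 0.1174]
orientation: [0.002, 3.138, -0.002]
force: [0.1, -0.4, 0.4]
opening: 0.0154
gripper_force: 0.0
t: 5.63
tool_pos: [0.5465, -0.0739, 0.1148]
orientation: [0.002, 3.138, -0.002]
force: [1.7, -2.6, 7.9]
opening: 0.0099
gripper_force: 20.0
t: 6.47
tool_pos: [0.5245, 0.0616, 0.2138]
orientation: [-0.003, 3.141, 0.004]
force: [0.7, -0.5, -0.5]
opening: 0.0371
gripper_force: 0.0
(array([285.55555556, 205.91111111]), 45)
[0.52461973 0.06086452 0.21333455] [-4.7733157e-03  3.1411318e+00  2.4107643e-03]
```

View pics/l3.png

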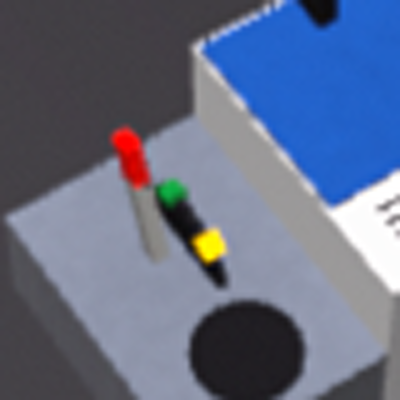

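The lever now lines up with the green mark at about -0.32 rad (red centroid (285.6,205.9)). Next I grip the fin.

```bash
python3 -m inch '[4,-5,-20,0,40, 4,-5,-45,0,40, 4,-5,-68,0,40, 4,-5,-68,0,40, 4,-5,-68,0,0, 4,-5,-68,0,0, 4,-5,-68,0,0, 4,-5,-68,0,0, 4,-5,-68,0,0, 4,-5,-68,0,0]' 15
python3 - <<'E'
import numpy as np
p=np.array([-105,32.])
for t in np.linspace(0,1.6,17):
    c,s=np.cos(t),np.sin(t); print(round(t,2),np.round([p[0]*c+p[1]*s-p[0],-p[0]*s+p[1]*c-p[1]]))
E
```

```text
t: 7.35
tool_pos: [0.5304, 0.0558, 0.1466]
orientation: [-0.001, 3.138, 0.011]
force: [2.0, 20.1, -0.4]
opening: 0.0121
gripper_force: 15.0
0.0 [0. 0.]
0.1 [ 4. 10.]
0.2 [ 8. 20.]
0.3 [14. 30.]
0.4 [21. 38.]
0.5 [28. 46.]
0.6 [36. 54.]
0.7 [45. 60.]
0.8 [55. 66.]
0.9 [65. 70.]
1.0 [75. 74.]
1.1 [86. 76.]
1.2 [97. 77.]
1.3 [108.  78.]
1.4 [119.  77.]
1.5 [129.  75.]
1.6 [140.  72.]
```

```bash
python3 -m inch '[0,2,0,0,0, 0,2,0,0,0, 4,2,10,0,0, 8,2,20,0,0, 14,2,30,0,0, 21,2,38,0,0, 28,2,46,0,0, 36,2,54,0,0, 45,2,60,0,0, 45,2,60,0,0]'
```

```text
t: 8.18
tool_pos: [0.576, 0.0558, 0.2073]
orientation: [-0.0, 3.138, 0.005]
force: [-2.4, 10.0, 2.6]
opening: 0.0121
gripper_force: 15.0
```

Opening 12 mm held and the forces are low. I'll continue from 0.7 to 1.6 rad.

```bash
python3 -m inch '[10,1,6,0,0, 20,1,10,0,0, 30,1,14,0,0, 41,1,16,0,0, 52,1,17,0,0, 63,1,18,0,0, 74,1,17,0,0, 84,1,15,0,0, 95,1,12,0,0, 95,1,12,0,0]'
python3 - <<'E'
from plant import robot,read_camera
from h import *
S=read_camera("scene");T=read_camera("top")
g=lambda c,b:cv2.resize(c["image"][b[1]:b[3],b[0]:b[2]],(400,400),interpolation=cv2.INTER_CUBIC)
cv2.imwrite("pics/f.png",np.hstack([g(S,(240,110,400,270)),g(T,(270,120,390,240))]))
E
```

```text
t: 9.02
tool_pos: [0.6712, 0.0552, 0.2183]
orientation: [0.001, 3.138, 0.001]
force: [1.7, 3.6, 2.2]
opening: 0.0119
gripper_force: 15.0
```

View pics/f.png

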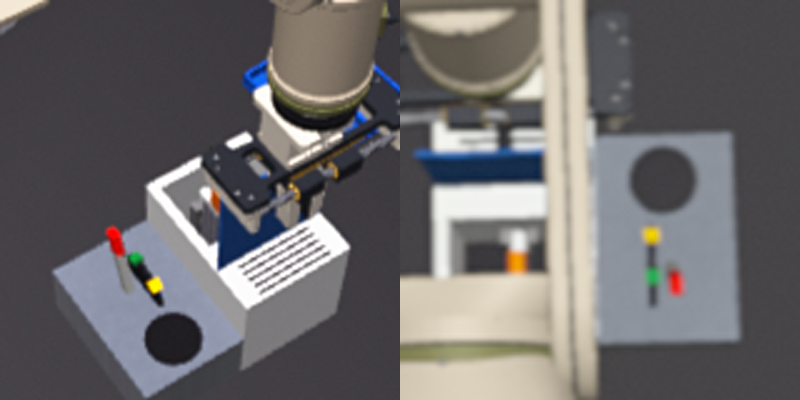

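The flap stands open near 1.6 rad, with the orange tab visible in the bay at about (517,255) in the right crop. I'll release, go up, back off and look for the tab.

```bash
python3 -m inch '[0,0,0,0,40, 0,0,0,0,40, 0,0,0,0,40, 0,0,0,0,40, 0,0,20,0,40, 0,0,55,0,40, 0,0,80,0,40, 0,0,80,0,40, -40,0,80,0,40, -80,0,80,0,40]'
python3 -m inch '[-120,0,0,0,40, -120,0,0,0,40, -120,0,0,0,40, -120,0,0,0,40, -120,0,0,0,40]'
python3 - <<'E'
from plant import robot,read_camera
from h import *
S=read_camera("scene");T=read_camera("top");r=[]
for c,b in((S,(270,140,360,230)),(T,(280,160,330,235))):
    try:
        m,_=blob(c,(7,150,110),(18,255,255),b);uv,n=cen(m);print(uv,n);y,x=np.nonzero(m);print(x.min(),x.max(),y.min(),y.max());r.append(onplane(c,uv,.118));print(r[-1])
    except Exception as e: print(e)
g=lambda c,b:cv2.resize(c["image"][b[1]:b[3],b[0]:b[2]],(400,400),interpolation=cv2.INTER_CUBIC)
cv2.imwrite("pics/b.png",np.hstack([g(S,(240,110,400,270)),g(T,(270,140,370,240))]))
print(robot.read_state()["tool_pos"])
E
```

```text
t: 9.95
tool_pos: [0.5888, 0.0542, 0.2933]
orientation: [-0.003, -3.137, 0.0]
force: [-0.4, -0.1, 0.4]
opening: 0.0371
gripper_force: 0.0
t: 10.37
tool_pos: [0.4677, 0.0546, 0.2968]
orientation: [0.002, 3.14, -0.0]
force: [-0.2, 0.6, -0.5]
opening: 0.0367
gripper_force: 0.0
[326.54545455 187.15151515] 33
325 330 183 193
[0.55081631 0.05433365 0.118     ]
max() iterable argument is empty
[0.46972951 0.05448488 0.29703628]
```

View pics/b.png

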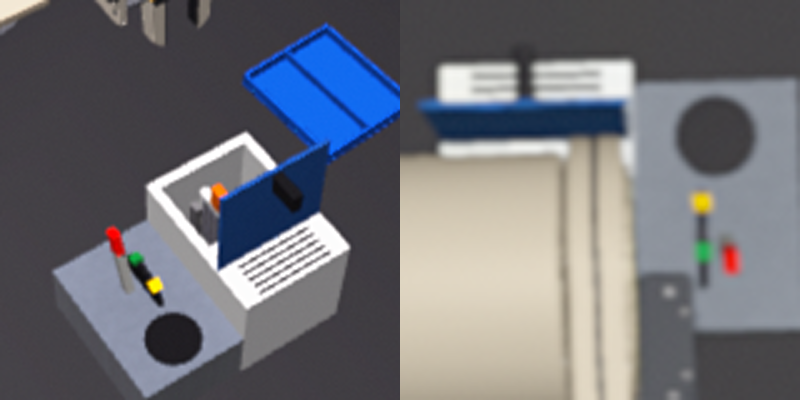

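The flap is upright, the bay is clear, and the tab is at about (0.56,0.055). I'll go over it, descend and grip.

```bash
python3 -m inch '[40,1,0,0,40, 80,1,0,0,40, 94,1,0,0,40, 94,1,-40,0,40, 94,1,-80,0,40, 94,1,-115,0,40, 94,1,-145,0,40, 94,1,-170,0,40, 94,1,-190,0,40, 94,1,-202,0,40]'
python3 -m inch '[0,0,0,0,40, 0,0,0,0,0, 0,0,0,0,0, 0,0,0,0,0, 0,0,0,0,0, 0,0,0,0,0, 0,0,0,0,0]' 25
```

```text
t: 11.3
tool_pos: [0.5624, 0.0554, 0.0906]
orientation: [-0.002, -3.137, 0.0]
force: [-0.6, -0.9, -0.3]
opening: 0.0374
gripper_force: 0.0
t: 11.88
tool_pos: [0.5644, 0.0556, 0.0963]
orientation: [0.002, 3.139, -0.0]
force: [0.2, -0.2, 5.9]
opening: 0.0118
gripper_force: 25.0
```

```bash
python3 -m inch '[0,0,10,0,0, 0,0,25,0,0, 0,0,45,0,0, 0,0,70,0,0, 0,0,95,0,0, 0,0,120,0,0, 0,0,145,0,0, 0,0,165,0,0, 0,0,178,0,0, 0,0,178,0,0]'
```

```text
t: 12.72
tool_pos: [0.5646, 0.0556, 0.2768]
orientation: [0.002, 3.136, 0.0]
force: [-0.1, 0.4, -0.7]
opening: 0.0119
gripper_force: 25.0
```

```bash
python3 -m inch '[-3,-10,4,0,0, -10,-31,4,0,0, -20,-61,4,0,0, -30,-92,4,0,0, -40,-122,4,0,0, -50,-153,4,0,0, -60,-184,4,0,0, -70,-214,4,0,0, -80,-245,4,0,0, -90,-276,4,0,0]'
python3 -m inch '[-10,-31,0,0,0, -20,-61,0,0,0, -29,-88,0,0,0, -34,-104,0,0,0, -37,-113,0,0,0, -37,-113,-15,0,0, -37,-113,-35,0,0, -37,-113,-60,0,0, -37,-113,-80,0,0, -37,-113,-94,0,0]'
python3 -m inch '[0,0,0,0,0, 0,0,0,0,0, 0,0,0,0,0, 0,0,0,0,0, 0,0,0,0,0, 0,0,0,0,0]'
python3 - <<'E'
from plant import robot,read_camera
from h import *
S=read_camera("scene");T=read_camera("top")
g=lambda c,b:cv2.resize(c["image"][b[1]:b[3],b[0]:b[2]],(400,400),interpolation=cv2.INTER_CUBIC)
cv2.imwrite("pics/e.png",np.hstack([g(S,(110,80,350,320)),g(T,(300,130,500,330))]))
s=robot.read_state();print(s["tool_pos"],s["orientation"],s["gripper_force"],s["force"],s["q"].round(2),s["dq"].round(3))
E
```

```text
t: 13.55
tool_pos: [0.4711, -0.2218, 0.2746]
orientation: [-0.002, -3.139, -0.002]
force: [0.9, -0.9, -0.2]
opening: 0.0117
gripper_force: 25.0
t: 14.38
tool_pos: [0.4346, -0.3317, 0.1787]
orientation: [-0.001, -3.138, -0.006]
force: [-0.2, 0.4, -0.2]
opening: 0.0123
gripper_force: 25.0
t: 14.88
tool_pos: [0.4367, -0.3338, 0.1839]
orientation: [0.002, 3.14, -0.002]
force: [0.2, -1.3, -1.2]
opening: 0.0118
gripper_force: 25.0
[ 0.43650637 -0.33360687  0.18339446] [ 1.94055682e-03  3.14078369e+00 -1.14089757e-03] 24.996552765369415 [ 0.03650833  0.44100473 -0.12745322] [-0.75  0.01  1.68  0.    1.45 -2.32] [-0.     0.004  0.003 -0.001  0.001 -0.001]
```

View pics/e.png

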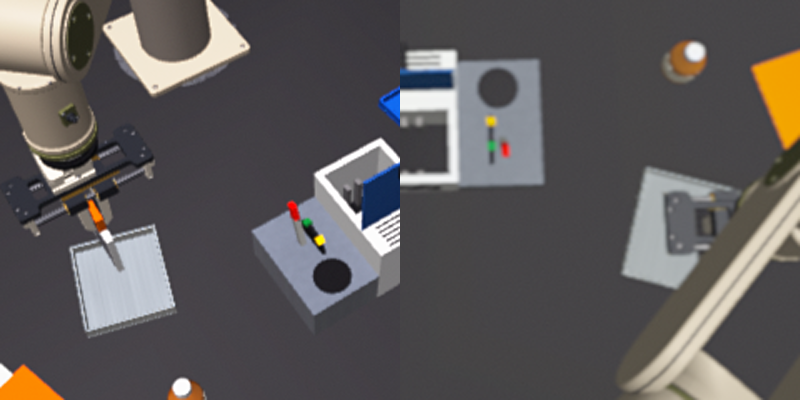

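The plate hangs from the gripper over the steel tray, with the tab at about (95,213) and the lower end at (120,268) in the left crop. The lever is still at green and the flap is open. One last numeric check covers plate uprightness and the lever.

Run:
```python
from h import *
from plant import read_camera
S=read_camera("scene");T=read_camera("top");E=S["extrinsics"]
def pr(p): q=S["K"]@(E[:3,:3]@np.array(p)+E[:3,3]);return ((q[:2]/q[2]-[110,80])*5/3).round()
for p in([.457,-.334,.2125],[.457,-.334,.1825],[.477,-.334,.1825],[.477,-.334,.0985],[.397,-.334,.0985]): print(p,pr(p))
m1,_=blob(S,(0,150,100),(6,255,255),(270,190,300,220));m2,_=blob(T,(0,150,100),(6,255,255),(340,180,365,225))
a,b=cen(m1)[0],cen(m2)[0];p=tri([ray(S,a),ray(T,b)]);print(a,b,p,np.arctan2(p[0]-.573,p[2]-.065))
```

```text
[0.457, -0.334, 0.2125] [ 98. 220.]
[0.457, -0.334, 0.1825] [103. 232.]
[0.477, -0.334, 0.1825] [109. 242.]
[0.477, -0.334, 0.0985] [121. 271.]
[0.397, -0.334, 0.0985] [ 97. 234.]
[285.6        205.73333333] [352.14285714 204.35714286] [ 0.549168   -0.07486935  0.13572608] -0.32501280327497506
```

The plate edges match the upright prediction (lower end (121,271)), and the lever reads -0.325 rad. I'm handing in.

```bash
python3 -c "
from plant import job
print(job.close_job())"
```

```text
the job is handed in; nothing more can be done
None
```

I handed the job in with the lever at idle (about -0.33 rad), the flap open and the filter plate held upright and still over the middle of the steel tray, its lower edge about 10 cm up; the hand-in returned no verdict.

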